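Load the vial rack at the loading stop and index it to the read head

TASK

The vial rack on the slide is locked in the middle index hole. Pull up the red index plunger knob, slide the rack towards the robot to the yellow-marked loading hole and let the pin drop in; then stand every amber vial upright in the rack, one to a cell. With all of them loaded, pull the plunger again, slide the rack away past the middle hole to the green-marked hole at the white read head and leave it locked there, with the other things on the bench undisturbed.

Things in the scene. Friction and masses are not known exactly. Their poses are not given: they have to be found in the camera images.
- station: fixed slide station: aluminium base plate 300 x 116 x 12 mm (x, y, z), origin at the centre of its underside, +x pointing along the slide to the white read head (38 x 116 mm, top 120 mm high) at the far end. Two rails carry the rack. The index holes lie on the centre line at station x = -127 mm (yellow marks, loading), -87 mm (white marks, parking), -47 mm (green marks, read head)
- rack (a joint): slide of the rack along station +x, m: -0.040 = pin over the loading (yellow) hole, 0 = middle parking hole (the start), +0.040 = read (green) hole; stops at -0.046 and +0.046; the pin has about 2 mm play each way in a hole; friction about 1.2 N
- plunger (a joint): lift of the index plunger, m: 0 = pin fully down in a hole, about 0.009 = pin tip riding on the plate between holes, 0.014 = fully pulled up (stop). A spring pushes it down with 5 N at the bottom to 8 N at the top; it does not stay up by itself
- knob (a point): grip point of the red plunger knob (upright cylinder 28 mm diameter, 36 mm tall, steel plunger body 28 mm diameter under it), on its axis, 14 mm below the knob's top and 22 mm above its underside; about 78 mm above the bench when down; it rides on the rack's near end, at station x = rack joint - 88 mm, and rises with the plunger. With the knob pulled up, the rack is moved by the knob
- rack_floor (a point): centre of the rack's cell floor, 30 mm above the bench, axes as the station's. White plastic rack 130 x 105 mm (x, y), walls 25 mm high above this floor, 2 rows of 3 cells
- cell0 (a point): centre of the floor of a rack cell (row at rack y = +30 mm, x = -42 mm); cell 39 x 39 mm inside, 25 mm deep; rows are parted by a 21 mm rib, cells in a row by 3 mm walls
- cell1 (a point): centre of the floor of a rack cell (row at rack y = +30 mm, x = +0 mm); cell 39 x 39 mm inside, 25 mm deep; rows are parted by a 21 mm rib, cells in a row by 3 mm walls
- cell2 (a point): centre of the floor of a rack cell (row at rack y = +30 mm, x = +42 mm); cell 39 x 39 mm inside, 25 mm deep; rows are parted by a 21 mm rib, cells in a row by 3 mm walls
- cell3 (a point): centre of the floor of a rack cell (row at rack y = -30 mm, x = -42 mm); cell 39 x 39 mm inside, 25 mm deep; rows are parted by a 21 mm rib, cells in a row by 3 mm walls
- cell4 (a point): centre of the floor of a rack cell (row at rack y = -30 mm, x = +0 mm); cell 39 x 39 mm inside, 25 mm deep; rows are parted by a 21 mm rib, cells in a row by 3 mm walls
- cell5 (a point): centre of the floor of a rack cell (row at rack y = -30 mm, x = +42 mm); cell 39 x 39 mm inside, 25 mm deep; rows are parted by a 21 mm rib, cells in a row by 3 mm walls
- vial_a: upright amber vial on a round steel weighted foot, with a blue screw cap and a paper label, 80 mm tall: foot 34 mm diameter and 14 mm high, straight body 29 mm diameter up to 55 mm, blue cap 31 mm diameter from 62 to 80 mm; about 130 g with its centre of mass 13 mm up, so it is hard to tip; origin at the centre of its underside, z up; four to six of the six vials are present
- vial_b: upright amber vial on a round steel weighted foot, with a blue screw cap and a paper label, 80 mm tall: foot 34 mm diameter and 14 mm high, straight body 29 mm diameter up to 55 mm, blue cap 31 mm diameter from 62 to 80 mm; about 130 g with its centre of mass 13 mm up, so it is hard to tip; origin at the centre of its underside, z up; four to six of the six vials are present
- vial_c: upright amber vial on a round steel weighted foot, with a blue screw cap and a paper label, 80 mm tall: foot 34 mm diameter and 14 mm high, straight body 29 mm diameter up to 55 mm, blue cap 31 mm diameter from 62 to 80 mm; about 130 g with its centre of mass 13 mm up, so it is hard to tip; origin at the centre of its underside, z up; four to six of the six vials are present
- vial_d: upright amber vial on a round steel weighted foot, with a blue screw cap and a paper label, 80 mm tall: foot 34 mm diameter and 14 mm high, straight body 29 mm diameter up to 55 mm, blue cap 31 mm diameter from 62 to 80 mm; about 130 g with its centre of mass 13 mm up, so it is hard to tip; origin at the centre of its underside, z up; four to six of the six vials are present
- vial_e: upright amber vial on a round steel weighted foot, with a blue screw cap and a paper label, 80 mm tall: foot 34 mm diameter and 14 mm high, straight body 29 mm diameter up to 55 mm, blue cap 31 mm diameter from 62 to 80 mm; about 130 g with its centre of mass 13 mm up, so it is hard to tip; origin at the centre of its underside, z up; four to six of the six vials are present
- vial_f: upright amber vial on a round steel weighted foot, with a blue screw cap and a paper label, 80 mm tall: foot 34 mm diameter and 14 mm high, straight body 29 mm diameter up to 55 mm, blue cap 31 mm diameter from 62 to 80 mm; about 130 g with its centre of mass 13 mm up, so it is hard to tip; origin at the centre of its underside, z up; four to six of the six vials are present
- joystick_unit: fixed furniture: white joystick console, 142 mm along world x by 180 mm along world y, 54 mm high, origin under its middle; its stick stands near the middle, 40 mm thick, up to 136 mm
- lamp_controller: fixed furniture: grey lamp power supply, 184 mm along world x by 222 mm along world y, 91 mm high, origin under its middle; a dimmer knob stands out 20 mm on its +y side
- label_tape: bystander: roll of green tape lying flat, 63 mm across, 24 mm high; leave alone
- dish_pile: bystander: stack of clear dishes, 62 mm across, 43 mm high; leave alone
- counter: bystander: tally counter, 60 x 55 x 29 mm; leave alone

How it is judged:
On the way, in this order (a step that is already met when the one before it is completed fails the run):
1. the rack is locked in the yellow loading hole, pin fully down (value of joint rack between -0.044 and -0.036 m and value of joint plunger below 0.002 m), for 0.3 s.
2. every vial present stands upright on a cell floor while the rack is locked in the loading hole (all of step 1 and x of vial_a in the frame of rack_floor between -0.063 and 0.063 m and y of vial_a in the frame of rack_floor between -0.05 and 0.05 m and z of vial_a in the frame of rack_floor between -0.004 and 0.004 m and angle between each of vial_a, vial_b, vial_c, vial_d, vial_e, vial_f's own z axis and vertical below 0.12 rad and x of vial_b in the frame of rack_floor between -0.063 and 0.063 m and y of vial_b in the frame of rack_floor between -0.05 and 0.05 m and z of vial_b in the frame of rack_floor between -0.004 and 0.004 m and x of vial_c in the frame of rack_floor between -0.063 and 0.063 m and y of vial_c in the frame of rack_floor between -0.05 and 0.05 m and z of vial_c in the frame of rack_floor between -0.004 and 0.004 m and x of vial_d in the frame of rack_floor between -0.063 and 0.063 m and y of vial_d in the frame of rack_floor between -0.05 and 0.05 m and z of vial_d in the frame of rack_floor between -0.004 and 0.004 m and x of vial_e in the frame of rack_floor between -0.063 and 0.063 m and y of vial_e in the frame of rack_floor between -0.05 and 0.05 m and z of vial_e in the frame of rack_floor between -0.004 and 0.004 m and x of vial_f in the frame of rack_floor between -0.063 and 0.063 m and y of vial_f in the frame of rack_floor between -0.05 and 0.05 m and z of vial_f in the frame of rack_floor between -0.004 and 0.004 m), for 0.3 s.
At the end, for the whole second after the job is handed in: rack within 4 mm of the read (green) index position with the plunger within 2 mm of fully down, every vial present upright (within 0.12 rad) on the floor of a cell (within 4 mm of floor height), all at rest (value of joint rack between 0.036 and 0.044 m and value of joint plunger below 0.002 m and x of vial_a in the frame of rack_floor between -0.063 and 0.063 m and y of vial_a in the frame of rack_floor between -0.05 and 0.05 m and z of vial_a in the frame of rack_floor between -0.004 and 0.004 m and angle between each of vial_a, vial_b, vial_c, vial_d, vial_e, vial_f's own z axis and vertical below 0.12 rad and x of vial_b in the frame of rack_floor between -0.063 and 0.063 m and y of vial_b in the frame of rack_floor between -0.05 and 0.05 m and z of vial_b in the frame of rack_floor between -0.004 and 0.004 m and x of vial_c in the frame of rack_floor between -0.063 and 0.063 m and y of vial_c in the frame of rack_floor between -0.05 and 0.05 m and z of vial_c in the frame of rack_floor between -0.004 and 0.004 m and x of vial_d in the frame of rack_floor between -0.063 and 0.063 m and y of vial_d in the frame of rack_floor between -0.05 and 0.05 m and z of vial_d in the frame of rack_floor between -0.004 and 0.004 m and x of vial_e in the frame of rack_floor between -0.063 and 0.063 m and y of vial_e in the frame of rack_floor between -0.05 and 0.05 m and z of vial_e in the frame of rack_floor between -0.004 and 0.004 m and x of vial_f in the frame of rack_floor between -0.063 and 0.063 m and y of vial_f in the frame of rack_floor between -0.05 and 0.05 m and z of vial_f in the frame of rack_floor between -0.004 and 0.004 m and linear speed of each of vial_a, vial_b, vial_c, vial_d, vial_e, vial_f below 0.03 m/s and velocity of joint rack below 0.02 m/s); the robot touches nothing.
It fails at once if a bystander (tape roll, dish stack or counter) is pushed more than 25 mm or lifted (distance of any of label_tape, dish_pile, counter from where it was at the start of the episode above 0.025 m).
Of vial_a, vial_b, vial_c, vial_d, vial_e, vial_f only 4 to 6 are there at a start; the rules pass over those that are not, and their reading is None.
At some moment in a run one of vial_a, vial_b, vial_c, vial_d, vial_e, vial_f may be knocked a few centimetres aside while the robot is not near it.
Once in a run the grip may slacken for a moment while it holds something.
It also fails if it takes over 200 s, if anything falls off the work surface, if the arm or the gripper's body presses on something with over 40 N, if the wrist force passes 120 N, or if a joint passes its speed limit or range.

ROBOT

A 6-joint arm with a two-finger parallel gripper is mounted at the origin on a cart in front of the work surface, level with it; the furniture and walls round the work are solid. World frame = base frame: x ahead of the robot, y to its left, z up, the work surface at z = 0. Lengths are in m, angles in rad, forces in N, time in s.
With the tool pointing down it reaches from about 0.35 to 0.775 m from the base axis. Payload 5.5 kg.
Tool frame: the origin (TCP) lies on the centre line of the jaws, within the pads' length; the fingertips stand 11 mm ahead of it and the grasp point (between the pads) lies 8 mm behind it (env.tip_extent is the distance from the TCP to the fingertips, in m); z points along the fingers, y is the line along which they close (so a half turn about z gives the same grasp; the last joint's range is limited). The gripper opens to 85 mm and grips with 20 to 120 N. Pads are 22 mm wide; open, the fingers measure 114 mm over their backs; the gripper's body (76 mm by 85 mm) begins 54 mm behind the grasp point. The pads swing forward as they close: fully open they stand 13 mm farther back than shut.
Start: joints at [1.01, 0.313, 0.046, 1.304, 0, 1.431], TCP at [0.235, 0.525, 0.242] pointing down, gripper open.
Joint ranges: [-2.76, 2.76], [-0.86, 1.69], [-1.03, 1.26], [-2.2, 2.34], [-1.47, 1.5], [-3.14, 3.14]. Speed limits (rad/s): [2.57, 2.57, 3.14, 3.14, 3.14, 3.14].

INTERFACE

Orientations are given as a unit quaternion [w, x, y, z].
In Python, from workcell import env gives the robot as it stands.
- The arm moves only by the shell command python3 -m jog 'ROWS' [FORCE]. ROWS is JSON, a list of rows, each a list of 5 numbers: the gripper's target within -1 to 1 (shut at 1, half-way at 0, fully open at -1), then the shift along the tool's x, y, z in m, then the turn about the tool's z in degrees. In form: [[fingers, tx, ty, tz, turn], ...]. A call has 1 to 5 rows; each row shifts and turns the commanded pose from where the row before left it, along the tool's axes as they then stand; what a row does not reach is not made up. A row lasts 1/12 s, in which the tool goes at most 41.7 mm and 7.16 degrees, less where a joint would pass 70% of its speed; a pose out of reach is approached as far as the arm can. A call is refused whole if a number of a shift passes 0.0417 or a number of a turn 7.16, either way. A call with a gripper value outside its range is refused whole. The fingers move at their own pace and stop on an object; FORCE is the grip in N (left out, the last holds). Time passes only in rows, so rows that do not move let the fingers close. It gives the time, the measured TCP pose, the force, the opening and the grip force at its end, in the units of the state.
- env.get_state(): the state, without advancing time (a new reading comes with each control period).
- env.read_camera(name): name is "scene" or "top" or "wrist"; returns a dict with "img" (480x640x3 uint8, red, green, blue), "fov_y" (degrees; the focal length in pixels is half the picture's height over the tangent of half this angle, whatever the lens; pixels are square), "cx", "cy" (the principal point, pixels), "T" (4x4, takes a point from camera to world coordinates). Camera axes: x right, y up, looking along -z (the intrinsics and any distortion apply to the point x, -y, -z); pixel columns grow to the right and rows downward; lengths in m; the calibration is good to about 2 mm. A picture is of the moment at which its call begins. There is no depth.
- env.hand_in(): hands the job in; it is judged then, once.
The state is a dict: "clock": time; "joint_pos": joint angles; "qvel": joint speeds; "tau": joint torques, N m; "tcp_pos": TCP position; "orientation": TCP orientation; "wrist_force": force on the tool from outside, world axes, zero at the start; "ft_torque": the same for the moment, N m; "finger_gap": finger opening in m; "grip_force": force on a finger pad.
Only numpy, scipy, OpenCV 4.12 (cv2) and the standard library are available. Lean on these libraries where they do the work, as an engineer would, in place of code of your own. Each camera call takes 0.05 s, during which the arm holds its last target. There are 200 camera calls.

## Working session

There is one attempt and no reset: what is moved stays moved. The work goes in short steps, Python scripts to look and compute and a shell command to move; the robot and the scene stay as the last step left them, time stands still between calls to the robot, and variables do not carry over. Pictures are saved under pics/ and viewed, at most 14 in all, crops included, and the job is handed in when it is done.

```bash
mkdir -p pics; ls; cat > h.py <<'E'
import numpy as np, cv2
from workcell import env
def snap(name,fn=None):
    c=env.read_camera(name)
    if fn: cv2.imwrite('pics/'+fn,c['img'][:,:,::-1])
    return c
def ray(c,u,v):
    f=240/np.tan(np.radians(c['fov_y'])/2)
    d=np.array([(u-c['cx'])/f,-(v-c['cy'])/f,-1.]); T=np.array(c['T'])
    return T[:3,3],T[:3,:3]@d
def onplane(c,u,v,z):
    o,d=ray(c,u,v); return o+d*(z-o[2])/d[2]
def proj(c,p):
    f=240/np.tan(np.radians(c['fov_y'])/2); T=np.array(c['T'])
    q=T[:3,:3].T@(np.array(p)-T[:3,3]); return c['cx']-f*q[0]/q[2], c['cy']+f*q[1]/q[2]
E
python3 - <<'E'
from h import *
s=env.get_state(); print({k:np.round(v,3) for k,v in s.items()}, env.tip_extent)
for n in ['scene','top','wrist']:
    c=snap(n,n+'0.png'); print(n,{k:(np.round(v,3).tolist()) for k,v in c.items() if k!='img'})
E
```

```text
pics
{'clock': np.float64(0.0), 'joint_pos': array([1.01 , 0.314, 0.045, 1.304, 0.   , 1.431]), 'qvel': array([ 0.001,  0.   ,  0.   ,  0.   , -0.001,  0.   ]), 'tau': array([ 0.0000e+00, -4.8063e+01,  2.9853e+01,  1.9000e-02, -0.0000e+00,
       -0.0000e+00]), 'tcp_pos': array([0.235, 0.524, 0.241]), 'orientation': array([-0.   ,  0.209,  0.978, -0.001]), 'wrist_force': array([ 0.074, -0.087, -0.081]), 'ft_torque': array([-0.014, -0.099,  0.017]), 'grip_force': np.float64(0.0), 'finger_gap': np.float64(0.085)} 0.011
scene {'fov_y': 52.93, 'cx': 311.249, 'cy': 244.145, 'T': [[-0.592, 0.464, -0.659, -0.142], [-0.806, -0.334, 0.489, 0.51], [0.006, 0.82, 0.572, 0.644], [0.0, 0.0, 0.0, 1.0]]}
top {'fov_y': 48.1, 'cx': 318.933, 'cy': 241.032, 'T': [[0.027, 0.983, -0.183, 0.284], [-1.0, 0.025, -0.012, -0.007], [-0.007, 0.184, 0.983, 1.362], [0.0, 0.0, 0.0, 1.0]]}
wrist {'fov_y': 59.286, 'cx': 313.894, 'cy': 234.711, 'T': [[0.409, -0.874, -0.264, 0.167], [0.913, 0.391, 0.12, 0.554], [-0.002, -0.29, 0.957, 0.374], [0.0, 0.0, 0.0, 1.0]]}
```

View pics/top0.png

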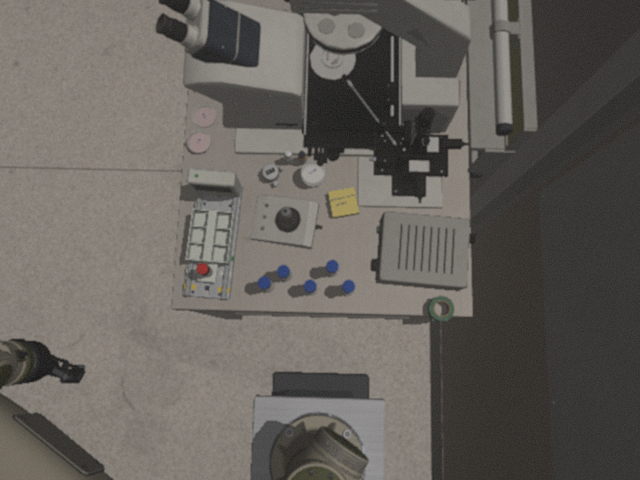

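View pics/scene0.png

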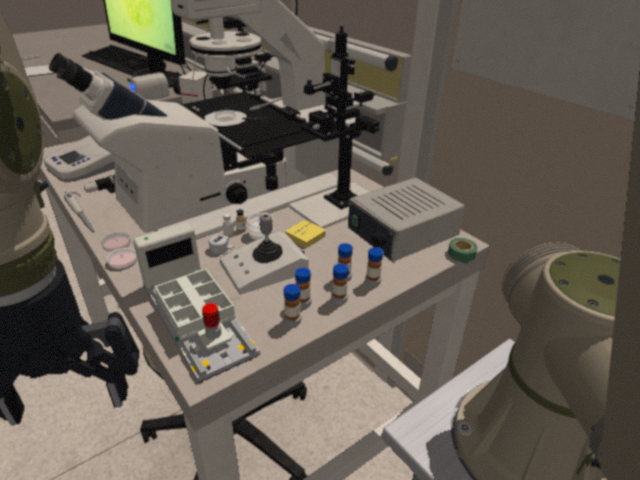

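The top view shows five blue caps at (265,284), (283,272), (310,287), (332,267) and (349,287). The red knob is at (203,270). The rack station runs from (205,290) at the yellow marks to (212,180) at the head, and tape, console and lamp box are to the right.

```bash
cat >> h.py <<'E'
def blobs(img,cond,amin=8):
    hsv=cv2.cvtColor(img,cv2.COLOR_RGB2HSV); m=cv2.inRange(hsv,cond[0],cond[1])
    if len(cond)>2: m|=cv2.inRange(hsv,cond[2],cond[3])
    n,l,st,ce=cv2.connectedComponentsWithStats(m)
    return [(ce[i][0],ce[i][1],st[i][4],st[i][:4]) for i in range(1,n) if st[i][4]>=amin]
BLUE=((105,120,40),(125,255,255)); RED=((0,150,80),(6,255,255),(174,150,80),(180,255,255))
YEL=((18,130,120),(33,255,255)); GRN=((45,90,60),(85,255,255))
E
python3 - <<'E'
from h import *
for n in ['top','scene']:
    c=snap(n)
    for nm,cond,z in [('blue',BLUE,.074),('red',RED,.082),('yel',YEL,.012),('grn',GRN,.012)]:
        for b in blobs(c['img'],cond,4):
            print(n,nm,np.round(b[:2],1),b[2],b[3],np.round(onplane(c,b[0],b[1],z)[:2],4))
c=snap('top');i=c['img'][150:320,160:370];cv2.imwrite('pics/crop1.png',cv2.resize(i,None,fx=3.5,fy=3.5,interpolation=cv2.INTER_CUBIC)[:,:,::-1])
E
```

```text
top blue [331.9 266.1] 92 [327 261  11  11] [ 0.4639 -0.0236]
top blue [283. 271.] 95 [278 266  11  11] [0.4488 0.094 ]
top blue [263.8 282.2] 102 [258 277  12  11] [0.4206 0.1391]
top blue [309.7 285.7] 93 [304 281  12  11] [0.4151 0.0286]
top blue [348.1 286. ] 95 [343 281  11  11] [ 0.4168 -0.0636]
top red [202.2 268.5] 82 [197 264  11  10] [0.4491 0.2878]
top yel [192.9 286.4] 11 [192 285   3   4] [0.4121 0.3243]
top yel [219.5 289. ] 6 [219 288   2   3] [0.4072 0.2569]
top yel [228.2 289.4] 5 [228 288   2   4] [0.4068 0.2349]
scene blue [132.2  86.9] 32 [130  83   6   9] [ 1.7727 -0.0454]
scene blue [344.8 250. ] 153 [339 244  13  14] [ 0.458  -0.0202]
scene blue [375.5 253.5] 186 [369 246  15  16] [ 0.4124 -0.0627]
scene blue [340.3 270.9] 189 [334 263  14  16] [0.4099 0.0307]
scene blue [302.3 274.7] 191 [295 267  15  16] [0.4432 0.0964]
scene blue [291.7 291.8] 220 [284 284  16  17] [0.414  0.1407]
scene red [209.8 309.8] 183 [203 303  15  15] [0.4489 0.2853]
scene red [210.4 319.1] 19 [205 317  12   4] [0.428  0.2947]
scene red [210.4 324.7] 33 [206 322  11   6] [0.4161 0.3007]
scene yel [136.3   1.2] 6 [136   0   2   4] [ 4.2164 -0.9269]
scene yel [129.5   9.5] 6 [129   8   2   4] [ 3.8619 -0.7474]
scene yel [305.4 231.3] 462 [286 220  39  23] [ 0.6375 -0.0507]
scene yel [252.9 341.8] 8 [252 340   3   4] [0.4027 0.2331]
scene yel [241.1 346.8] 29 [238 344   7   6] [0.4045 0.256 ]
scene yel [205.3 362.6] 33 [202 360   7   6] [0.4087 0.3225]
scene yel [192.8 368.2] 16 [191 366   5   5] [0.4098 0.3449]
scene grn [167.9  28.6] 563 [161   0  15  55] [ 3.0424 -0.7086]
scene grn [176.8 338. ] 6 [176 337   3   3] [0.4903 0.3382]
```

View pics/crop1.png

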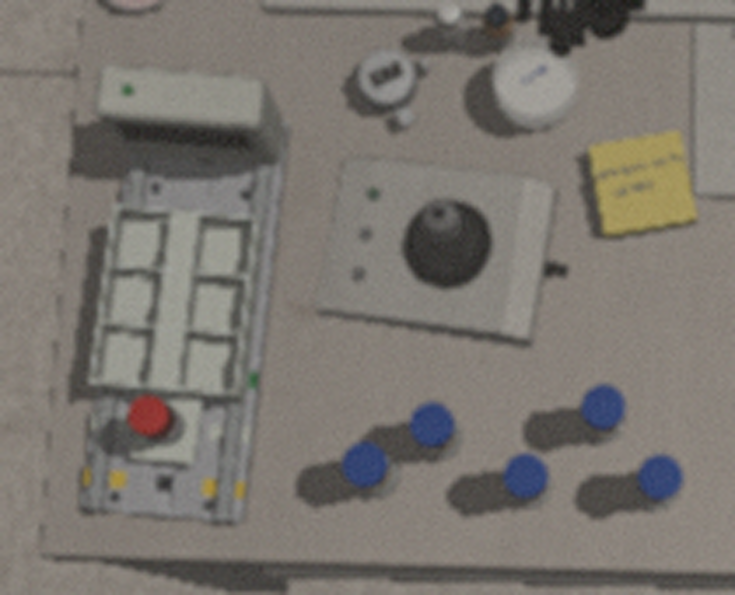

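Five vials and the station are located (yaw about -3.5°, knob near (0.447, 0.287)). Next I move the arm above the knob and line the jaws up with station y.

```bash
python3 -m jog '[[-1,0,0,0,-6.9],[-1,0,0,0,-6.9],[-1,0,0,0,-6.8],[-1,-0.028,-0.028,0,0],[-1,-0.028,-0.028,0,0]]' 60 && python3 -m jog '[[-1,-0.028,-0.028,0,0],[-1,-0.028,-0.028,0,0],[-1,-0.028,-0.028,0,0],[-1,-0.028,-0.028,0,0],[-1,-0.028,-0.028,0,0]]' && python3 -m jog '[[-1,-0.028,-0.028,0,0],[-1,0,0,0,0],[-1,0,0,0,0]]'
python3 - <<'E'
from h import *
s=env.get_state(); print(s['tcp_pos'],s['orientation'],s['clock'])
c=snap('wrist','w1.png')
for nm,cond,z in [('blue',BLUE,.074),('red',RED,.09),('yel',YEL,.012),('grn',GRN,.012)]:
    for b in blobs(c['img'],cond,15): print(nm,np.round(b[:2],1),b[2],b[3],np.round(onplane(c,b[0],b[1],z)[:2],4))
E
```

```text
clock: 0.72
tcp_pos: [0.2867, 0.466, 0.242]
orientation: [0.0, 0.028, 1.0, 0.0]
wrist_force: [1.6, -0.3, -0.1]
finger_gap: 0.0854
grip_force: 0.0
clock: 1.13
tcp_pos: [0.4194, 0.3157, 0.2425]
orientation: [0.0, 0.031, 1.0, 0.0]
wrist_force: [0.3, -0.1, -0.6]
finger_gap: 0.085
grip_force: 0.0
clock: 1.38
tcp_pos: [0.4461, 0.2859, 0.2421]
orientation: [-0.0, 0.033, 0.999, 0.0]
wrist_force: [-0.3, 0.8, 1.0]
finger_gap: 0.0855
grip_force: 0.0
[0.44608652 0.28587812 0.24214072] [-1.18259558e-04  3.29234649e-02  9.99457863e-01  1.02822715e-04] 1.3833
blue [108.8 190.2] 1769 [ 84 169  51  45] [0.4196 0.1388]
blue [ 56.9 231.9] 1744 [ 31 210  53  45] [0.448  0.0939]
red [315.5 221. ] 1136 [297 203  39  37] [0.4481 0.2862]
yel [250.4 153.4] 86 [247 147   7  14] [0.4061 0.2339]
yel [277.2 153.1] 131 [272 146  11  15] [0.4074 0.2566]
yel [355.  152.5] 181 [349 146  13  14] [0.4113 0.3225]
yel [382.3 152. ] 49 [381 146   4  14] [0.4123 0.3455]
```

View pics/w1.png

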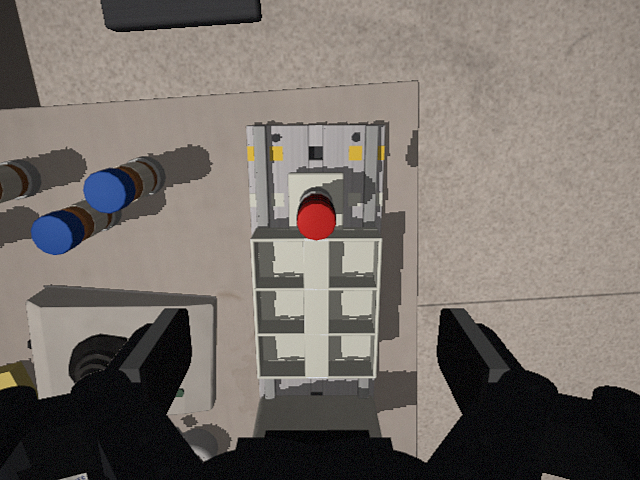

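The wrist view shows the knob at (316,221), the 2x3 rack below it, and the yellow marks at row 153, so the jaws are well aligned. I descend and grip.

```bash
python3 -m jog '[[-1,-0.002,0.001,0.035,0],[-0.2,0,0,0.035,0],[-0.2,0,0,0.035,0],[-0.2,0,0,0.035,0],[-0.2,0,0,0.032,0]]' && python3 -m jog '[[-0.2,0,0,0,0],[1,0,0,0,0],[1,0,0,0,0],[1,0,0,0,0],[1,0,0,0,0]]' 80; python3 -m jog '[[1,0,0,0,0],[1,0,0,0,0],[1,0,0,0,0]]'
```

```text
clock: 1.85
tcp_pos: [0.445, 0.2898, 0.0687]
orientation: [-0.0, 0.029, 1.0, 0.0]
wrist_force: [0.7, -0.2, -1.1]
finger_gap: 0.051
grip_force: 0.0
clock: 2.27
tcp_pos: [0.4468, 0.2876, 0.0721]
orientation: [0.001, 0.031, 1.0, -0.001]
wrist_force: [-1.2, -6.3, -4.3]
finger_gap: 0.0263
grip_force: 78.8
clock: 2.52
tcp_pos: [0.4469, 0.2875, 0.0721]
orientation: [0.001, 0.031, 1.0, -0.001]
wrist_force: [-0.8, -5.5, -4.4]
finger_gap: 0.0259
grip_force: 78.8
```

```bash
python3 -m jog '[[1,0,0.001,-0.006,0],[1,0,0,-0.0065,0],[1,0,0,0,0],[1,0,0,0,0]]' && python3 -m jog '[[1,0.010,0,0,0],[1,0.010,0,0,0],[1,0.010,0,0,0],[1,0.009,0,0,0],[1,0,0,0,0]]'; python3 -m jog '[[1,0,0,0,0],[1,0,0,0,0]]'
```

```text
clock: 2.85
tcp_pos: [0.4467, 0.2877, 0.0843]
orientation: [0.0, 0.031, 1.0, -0.002]
wrist_force: [0.1, -7.6, -7.6]
finger_gap: 0.0262
grip_force: 79.1
clock: 3.27
tcp_pos: [0.4055, 0.2901, 0.0837]
orientation: [-0.001, 0.031, 1.0, -0.002]
wrist_force: [-2.2, -7.6, -8.0]
finger_gap: 0.0261
grip_force: 79.2
clock: 3.43
tcp_pos: [0.4064, 0.2901, 0.0837]
orientation: [-0.001, 0.031, 1.0, -0.002]
wrist_force: [-2.4, -7.5, -7.3]
finger_gap: 0.026
grip_force: 79.2
```

```bash
python3 -m jog '[[1,0,0,0.006,0],[1,0,0,0.006,0],[1,0,0,0,0],[1,0,0,0,0]]'; python3 -m jog '[[-0.2,0,0,0,0],[-0.2,0,0,0,0],[-0.2,0,0,0,0],[-0.2,0,0,0,0]]'; python3 -m jog '[[-0.2,0,0,-0.04,0],[-0.2,0,0,-0.04,0],[-0.2,0,0,-0.04,0],[-0.2,0,0,-0.03,0],[-0.2,0,0,0,0]]'
python3 -m jog '[[-0.2,0,0,0,0]]'
python3 - <<'E'
from h import *
s=env.get_state(); print(s['tcp_pos'],s['orientation'],s['clock'])
c=snap('wrist','w2.png')
for nm,cond,z in [('blue',BLUE,.074),('red',RED,.09),('yel',YEL,.012),('grn',GRN,.012)]:
    for b in blobs(c['img'],cond,15): print(nm,np.round(b[:2],1),b[2],b[3],np.round(onplane(c,b[0],b[1],z)[:2],4))
E
```

```text
clock: 3.77
tcp_pos: [0.4078, 0.29, 0.0723]
orientation: [0.001, 0.031, 1.0, -0.002]
wrist_force: [-0.4, -8.1, -5.3]
finger_gap: 0.0262
grip_force: 79.7
clock: 4.1
tcp_pos: [0.4092, 0.2929, 0.0725]
orientation: [0.002, 0.03, 1.0, 0.001]
wrist_force: [-0.0, -0.0, 0.3]
finger_gap: 0.0512
grip_force: 0.0
clock: 4.52
tcp_pos: [0.4113, 0.2939, 0.2285]
orientation: [0.006, 0.03, 1.0, 0.003]
wrist_force: [0.5, 0.8, 0.4]
finger_gap: 0.0512
grip_force: 0.0
clock: 4.6
tcp_pos: [0.4095, 0.2929, 0.2237]
orientation: [0.003, 0.03, 1.0, 0.002]
wrist_force: [-0.3, 0.2, -0.6]
finger_gap: 0.0514
grip_force: 0.0
[0.40950573 0.29293242 0.22368345] [0.00277984 0.03041517 0.99953215 0.00163353] 4.6
blue [ 96.2 244.5] 1905 [ 70 222  54  47] [0.4193 0.139 ]
blue [ 43.2 285.4] 1871 [ 16 263  55  47] [0.4478 0.0942]
red [307.6 224.8] 1288 [288 205  41  40] [0.4096 0.2886]
yel [242.5 199. ] 82 [239 192   7  15] [0.4061 0.2338]
yel [270.  199.1] 136 [265 192  11  15] [0.4076 0.2566]
yel [377.3 198. ] 49 [376 192   4  14] [0.4122 0.3455]
```

View pics/w2.png

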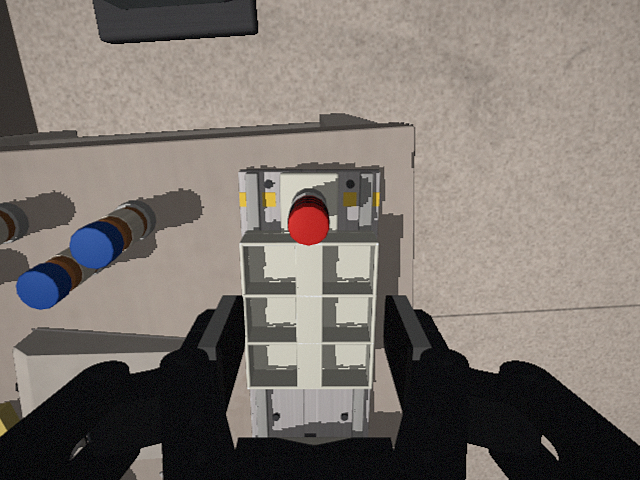

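The rack has moved near: the knob is at (308,225), level with the yellow marks at row 199, and the rack rim corners are about (241,243), (378,242), (247,388) and (375,388). I work out the rack centre from those corners.

```bash
python3 - <<'E'
from h import *
c=env.read_camera('wrist')
P=[onplane(c,u,v,.055)[:2] for u,v in [(241,243),(378,242.5),(247,388),(375,388)]]
P=np.array(P);print(np.round(P,4),np.round(P.mean(0),4), np.linalg.norm(P[0]-P[1]),np.linalg.norm(P[2]-P[3]),np.linalg.norm(P[0]-P[2]))
ex=np.array([.9985,-.0555]); print((P-np.array([.408,.290]))@ex)
# rib edges / dividers along image rows
g=cv2.cvtColor(c['img'],cv2.COLOR_RGB2GRAY)
for col in (270,350): print(col,g[236:395,col].tolist())
E
```

```text
[[0.4282 0.2363]
 [0.4341 0.3382]
 [0.555  0.2271]
 [0.5616 0.3335]] [0.4947 0.2838] 0.10203054508538473 0.10661694609924549 0.12703371809322056
[0.02319885 0.02342413 0.15021992 0.15092774]
270 [78, 78, 81, 84, 80, 79, 80, 79, 68, 129, 199, 209, 192, 202, 206, 207, 207, 207, 205, 203, 207, 207, 205, 208, 204, 206, 209, 206, 207, 205, 202, 204, 205, 205, 208, 206, 205, 204, 205, 206, 207, 204, 208, 220, 127, 94, 96, 90, 222, 122, 73, 79, 81, 80, 80, 80, 82, 79, 82, 80, 68, 130, 199, 213, 190, 203, 206, 206, 203, 205, 207, 204, 207, 204, 205, 204, 205, 203, 203, 201, 204, 203, 202, 203, 202, 200, 200, 204, 205, 183, 186, 116, 84, 212, 120, 70, 80, 82, 80, 81, 84, 77, 81, 77, 83, 80, 78, 77, 62, 156, 211, 207, 170, 198, 203, 200, 201, 200, 203, 201, 200, 200, 203, 204, 205, 206, 208, 208, 206, 205, 208, 210, 223, 129, 93, 94, 143, 93, 76, 81, 79, 79, 78, 76, 85, 80, 81, 80, 77, 81, 81, 78, 74, 80, 174, 213, 152, 87, 81]
350 [92, 77, 79, 80, 82, 78, 81, 80, 67, 132, 198, 206, 180, 199, 204, 203, 204, 203, 204, 203, 201, 205, 200, 199, 201, 200, 200, 201, 198, 199, 199, 200, 202, 201, 199, 201, 203, 199, 203, 201, 204, 202, 201, 203, 213, 126, 87, 95, 93, 76, 79, 77, 78, 81, 76, 78, 79, 81, 83, 77, 68, 136, 199, 207, 180, 194, 203, 202, 203, 202, 201, 200, 203, 198, 201, 202, 199, 200, 201, 203, 200, 200, 200, 202, 200, 198, 200, 200, 212, 119, 90, 99, 99, 145, 95, 79, 77, 82, 79, 81, 81, 83, 78, 79, 81, 77, 78, 78, 67, 167, 205, 192, 198, 200, 197, 199, 198, 200, 197, 198, 199, 198, 196, 198, 199, 196, 198, 197, 196, 198, 196, 198, 212, 121, 84, 152, 108, 80, 80, 80, 78, 82, 77, 82, 79, 79, 79, 78, 79, 79, 79, 80, 75, 83, 171, 206, 164, 159, 164]
```

```bash
python3 - <<'E'
from h import *
c=env.read_camera('wrist')
ex=np.array([.9985,-.0555]); ey=np.array([.0555,.9985]);k=np.array([.408,.290])
for v in (246.8,298.5,347,391.2):
    for u in (270,350): print(v,u,np.round((onplane(c,u,v,.055)[:2]-k)@ex,4))
g=cv2.cvtColor(c['img'],cv2.COLOR_RGB2GRAY)
for r in (298,347):
    print(r,g[r,235:385].tolist())
s=env.get_state();print(s['tcp_pos'],s['orientation'])
E
```

```text
246.8 270 0.0248
246.8 350 0.0251
298.5 270 0.0669
298.5 350 0.0672
347 270 0.1094
347 350 0.1098
391.2 270 0.1512
391.2 350 0.1515
298 [38, 8, 18, 19, 10, 13, 9, 2, 161, 220, 218, 162, 89, 66, 68, 72, 74, 72, 73, 73, 73, 70, 72, 70, 73, 69, 70, 68, 73, 68, 72, 70, 69, 71, 69, 73, 70, 73, 70, 70, 72, 68, 71, 70, 71, 68, 67, 74, 71, 71, 71, 72, 73, 71, 68, 73, 70, 73, 67, 69, 68, 62, 68, 176, 212, 205, 204, 204, 204, 200, 203, 205, 201, 201, 205, 204, 202, 199, 206, 202, 201, 202, 200, 200, 204, 201, 200, 202, 210, 149, 72, 65, 70, 72, 73, 71, 70, 72, 73, 69, 70, 71, 73, 72, 72, 70, 70, 68, 71, 71, 70, 70, 73, 70, 67, 69, 69, 70, 66, 75, 68, 73, 71, 73, 71, 75, 71, 70, 72, 68, 70, 71, 71, 68, 71, 68, 72, 73, 71, 59, 154, 216, 211, 175, 111, 70, 80, 82, 84, 86]
347 [9, 1, 14, 17, 3, 16, 15, 5, 0, 98, 143, 205, 217, 186, 140, 134, 147, 144, 141, 146, 142, 143, 145, 142, 144, 146, 145, 144, 146, 143, 146, 147, 144, 144, 141, 143, 145, 144, 143, 146, 144, 142, 142, 142, 144, 144, 147, 144, 143, 144, 144, 143, 145, 147, 145, 143, 144, 144, 143, 147, 145, 142, 138, 157, 193, 204, 201, 204, 201, 202, 199, 202, 199, 201, 200, 202, 200, 199, 200, 200, 198, 200, 199, 198, 199, 202, 198, 202, 180, 148, 140, 142, 142, 146, 148, 144, 143, 145, 143, 143, 145, 150, 143, 144, 149, 147, 145, 147, 149, 143, 151, 148, 143, 145, 145, 148, 143, 146, 144, 148, 146, 144, 146, 147, 143, 147, 146, 144, 147, 144, 148, 143, 145, 146, 145, 142, 145, 138, 168, 204, 208, 144, 75, 73, 76, 77, 80, 79, 61, 29]
[0.40720969 0.29163137 0.21971594] [-8.30313733e-04  3.05161733e-02  9.99533869e-01 -3.45154704e-04]
```

```bash
python3 -m jog '[[-0.2,-0.0055,-0.038,0,0],[-0.2,-0.0055,-0.038,0,0],[-0.2,-0.0055,-0.038,0,0],[-0.2,-0.0055,-0.0375,0,0],[-0.2,0,0,0,7]]' >/dev/null; python3 -m jog '[[-0.2,0,0,0,7],[-0.2,0,0,0,7],[-0.2,0,0,0,0],[-0.2,0,0,0,0],[-0.2,0,0,0,0]]'
cat > look.py <<'E'
from h import *
import sys
s=env.get_state(); p=s['tcp_pos']; w,x,y,z=s['orientation']
ty=np.array([2*x*y,y*y-x*x]); tx=np.array([x*x-y*y,2*x*y])
print('tcp',np.round(p,4),'t',round(s['clock'],2))
for n in sys.argv[1:]:
    c=snap(n)
    for b in blobs(c['img'],BLUE,60):
        # lower-bias free centre: ellipse of the cap's bounding box
        P=onplane(c,b[0],b[1],.074)[:2]
        if np.hypot(*P)<.9: print(n,np.round(b[:2]),b[2],np.round(P,4),'tool dx,dy',np.round([(P-p[:2])@tx,(P-p[:2])@ty],4))
E
python3 look.py wrist top
```

```text
clock: 5.58
tcp_pos: [0.4201, 0.1393, 0.2199]
orientation: [-0.001, 0.211, 0.978, -0.0]
wrist_force: [0.3, 0.2, -0.7]
finger_gap: 0.0512
grip_force: 0.0
tcp [0.4201 0.1393 0.2199] t 5.58
wrist [314. 220.] 1699 [0.4197 0.1384] tool dx,dy [-0.    -0.001]
wrist [169. 276.] 1753 [0.4147 0.0282] tool dx,dy [-0.0409 -0.1035]
wrist [273. 281.] 1610 [0.4482 0.0935] tool dx,dy [-0.0445 -0.0302]
wrist [ 62. 325.] 1793 [ 0.416  -0.0631] tool dx,dy [-0.0796 -0.1862]
wrist [143. 353.] 1326 [ 0.4609 -0.0214] tool dx,dy [-0.1034 -0.1297]
top [332. 266.] 91 [ 0.4639 -0.0234] tool dx,dy [-0.1069 -0.1303]
top [283. 271.] 98 [0.4488 0.0941] tool dx,dy [-0.0448 -0.0294]
top [310. 286.] 92 [0.4147 0.0283] tool dx,dy [-0.0408 -0.1034]
top [348. 286.] 93 [ 0.4168 -0.0636] tool dx,dy [-0.0805 -0.1863]
```

```bash
python3 -m jog '[[-0.2,0,0,0.04,0],[-0.2,0,0,0.04,0],[-0.2,0,0,0.04,0],[-0.2,0,0,0.038,0],[-0.2,0,0,0,0]]' >/dev/null; python3 -m jog '[[1,0,0,0,0],[1,0,0,0,0],[1,0,0,0,0],[1,0,0,0,0],[1,0,0,0,0]]' 60;python3 -m jog '[[1,0,0,-0.03,0],[1,0,0,-0.04,0],[1,0,0,-0.04,0],[1,0,0,-0.025,0],[1,0,0,0,-7]]'; python3 -m jog '[[1,0,0,0,-7],[1,0,0,0,-7],[1,0,0,0,0],[1,0,0,0,0]]'; python3 look.py wrist
```

```text
clock: 6.52
tcp_pos: [0.4222, 0.1395, 0.0646]
orientation: [0.002, 0.212, 0.977, 0.001]
wrist_force: [0.4, 1.2, -1.7]
finger_gap: 0.0292
grip_force: 59.2
clock: 6.93
tcp_pos: [0.4244, 0.1399, 0.2048]
orientation: [0.006, 0.152, 0.988, 0.002]
wrist_force: [0.4, -0.1, -1.5]
finger_gap: 0.0291
grip_force: 59.5
clock: 7.27
tcp_pos: [0.4208, 0.1393, 0.1985]
orientation: [0.001, 0.032, 0.999, 0.0]
wrist_force: [-0.3, -0.6, -0.5]
finger_gap: 0.029
grip_force: 59.5
tcp [0.4208 0.1393 0.1985] t 7.27
wrist [139. 231.] 2239 [0.4148 0.0279] tool dx,dy [-0.0011 -0.1115]
wrist [ 13. 240.] 1179 [ 0.4158 -0.0538] tool dx,dy [-0.0074 -0.193 ]
wrist [247. 273.] 1882 [0.4479 0.0934] tool dx,dy [-0.03   -0.0441]
wrist [ 76. 305.] 2148 [ 0.463  -0.0235] tool dx,dy [-0.0526 -0.1598]
wrist [314. 340.] 8017 [0.5002 0.1335] tool dx,dy [-0.0796 -0.0007]
```

```bash
cat > held.py <<'E'
from h import *
s=env.get_state(); p=s['tcp_pos']; w,x,y,z=s['orientation']
ty=np.array([2*x*y,y*y-x*x]); tx=np.array([x*x-y*y,2*x*y])
print('tcp',np.round(p,4),'t',round(s['clock'],2),'gap',s['finger_gap'])
for n in ('wrist','top','scene'):
    c=snap(n)
    u,v=proj(c,p+[0,0,.007])
    for b in blobs(c['img'],BLUE,40):
        if np.hypot(b[0]-u,b[1]-v)<(60 if n=='wrist' else 15):
            P=onplane(c,b[0],b[1],p[2]+.009)[:2]
            print(n,np.round(b[:2]),b[2],b[3],'tool dx,dy',np.round([(P-p[:2])@tx,(P-p[:2])@ty],4))
E
python3 held.py
```

```text
tcp [0.4207 0.1393 0.1983] t 7.32 gap 0.02956379097507855
wrist [314. 340.] 8021 [267 287  95 106] tool dx,dy [ 0.0006 -0.0007]
scene [292. 230.] 214 [284 222  16  17] tool dx,dy [ 0.0081 -0.0013]
```

```bash
python3 -m jog '[[1,-0.0218,0.0242,0,0],[1,-0.0218,0.0242,0,0],[1,-0.0218,0.0242,0,0],[1,-0.0218,0.0242,0,0],[1,-0.0216,0.0241,0,0]]'>/dev/null; python3 -m jog '[[1,0,0,0,0],[1,0,0,0,0],[1,0,0,0,0],[1,0,0,0,0]]'; python3 - <<'E'
from h import *
c=snap('wrist','w3.png')
E
python3 held.py
```

```text
clock: 8.22
tcp_pos: [0.5357, 0.2526, 0.1977]
orientation: [-0.001, 0.031, 1.0, -0.0]
wrist_force: [-0.1, -0.0, -0.1]
finger_gap: 0.0294
grip_force: 59.7
tcp [0.5358 0.2525 0.198 ] t 8.27 gap 0.02925242077087965
wrist [314. 340.] 8060 [267 287  95 107] tool dx,dy [ 0.0004 -0.0006]
scene [198. 221.] 227 [190 214  17  16] tool dx,dy [ 0.008  -0.0006]
```

View pics/w3.png

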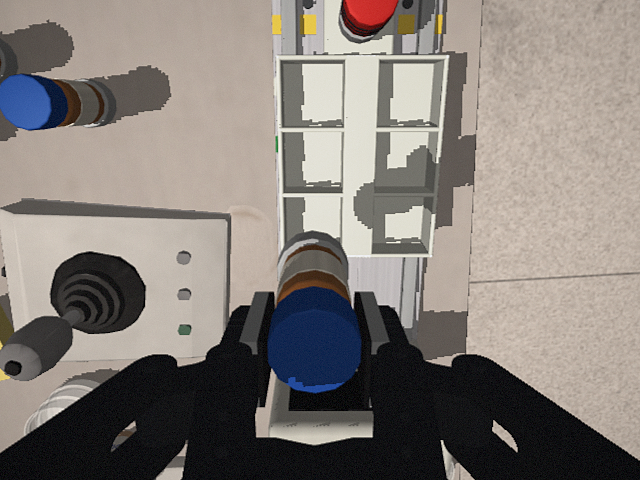

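The held vial is at (315,335), with its foot over the right-column cell at (313,225), so I adjust slightly and lower it.

```bash
python3 -m jog '[[1,-0.001,0,0.025,0],[1,0,0,0.025,0],[1,0,0,0.015,0],[1,0,0,0,0],[1,0,0,0,0]]'; python3 -m jog '[[1,0,0,0.01,0],[1,0,0,0.01,0],[1,0,0,0.007,0],[1,0,0,0,0]]';python3 -m jog '[[1,0,0,0.006,0],[1,0,0,0.004,0],[1,0,0,0,0],[1,0,0,0,0]]'
```

```text
clock: 8.83
tcp_pos: [0.5369, 0.2527, 0.1326]
orientation: [-0.001, 0.031, 1.0, -0.0]
wrist_force: [0.7, -0.1, -0.5]
finger_gap: 0.0291
grip_force: 59.4
clock: 9.17
tcp_pos: [0.5367, 0.2529, 0.1042]
orientation: [-0.001, 0.031, 1.0, -0.0]
wrist_force: [-0.2, 0.1, -1.5]
finger_gap: 0.0291
grip_force: 59.5
clock: 9.5
tcp_pos: [0.5375, 0.2532, 0.0956]
orientation: [-0.0, 0.031, 1.0, -0.0]
wrist_force: [0.5, -0.2, -1.3]
finger_gap: 0.0292
grip_force: 59.4
```

```bash
python3 -m jog '[[-0.1,0,0,0.001,0],[-0.1,0,0,0,0],[-0.1,0,0,0,0],[-0.1,0,0,-0.03,0],[-0.1,0,0,-0.04,0]]' ; python3 -m jog '[[-0.1,0,0,-0.04,0],[-0.1,0,0,0,0],[-0.1,0,0,0,0]]'
python3 look.py wrist top; python3 - <<'E'
from h import *
c=snap('wrist','w4.png')
E
```

```text
clock: 9.92
tcp_pos: [0.535, 0.2523, 0.162]
orientation: [-0.004, 0.031, 1.0, -0.001]
wrist_force: [0.8, -0.2, -0.1]
finger_gap: 0.047
grip_force: 0.0
clock: 10.17
tcp_pos: [0.5398, 0.2539, 0.2085]
orientation: [0.004, 0.031, 1.0, 0.001]
wrist_force: [0.1, 0.5, -1.0]
finger_gap: 0.0472
grip_force: 0.0
tcp [0.5398 0.2539 0.2085] t 10.17
wrist [37. 93.] 2908 [0.4486 0.0937] tool dx,dy [ 0.0812 -0.1655]
wrist [311. 233.] 2327 [0.5457 0.251 ] tool dx,dy [-0.0061 -0.0025]
top [217. 231.] 93 [0.5422 0.259 ] tool dx,dy [-0.0021  0.0052]
top [332. 266.] 89 [ 0.4639 -0.0236] tool dx,dy [ 0.0587 -0.2816]
top [283. 271.] 95 [0.4488 0.0941] tool dx,dy [ 0.0811 -0.1651]
top [310. 286.] 91 [0.4149 0.0287] tool dx,dy [ 0.1108 -0.2324]
top [348. 286.] 95 [ 0.4166 -0.0635] tool dx,dy [ 0.1035 -0.3244]
```

View pics/w4.png

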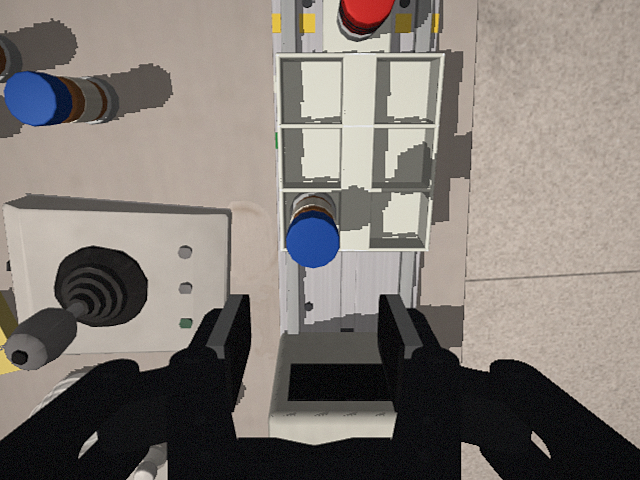

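The first vial stands in the far-right cell at (313,237). B (36,97) is next.

```bash
python3 -m jog '[[-0.2,0.016,-0.033,0,0],[-0.2,0.016,-0.033,0,0],[-0.2,0.016,-0.033,0,0],[-0.2,0.016,-0.033,0,0],[-0.2,0.016,-0.033,0,0]]'>/dev/null; python3 -m jog '[[-0.2,0,0,0,0],[-0.2,0,0,0,0],[-0.2,0,0,0,0],[-0.2,0,0,0,0]]'; python3 look.py wrist
```

```text
clock: 11.07
tcp_pos: [0.4479, 0.094, 0.2042]
orientation: [-0.0, 0.03, 1.0, 0.0]
wrist_force: [0.5, -0.1, 0.8]
finger_gap: 0.0512
grip_force: 0.0
tcp [0.4479 0.094  0.2042] t 11.07
wrist [206. 183.] 2113 [0.415  0.0276] tool dx,dy [ 0.0289 -0.0682]
wrist [ 62. 193.] 2421 [ 0.4161 -0.0638] tool dx,dy [ 0.0222 -0.1594]
wrist [314. 228.] 1880 [0.4485 0.0932] tool dx,dy [-0.0006 -0.0008]
wrist [138. 260.] 2037 [ 0.4633 -0.024 ] tool dx,dy [-0.0225 -0.1168]
wrist [571. 359.] 2499 [0.5565 0.2703] tool dx,dy [-0.0976  0.1826]
```

```bash
python3 -m jog '[[-0.2,0,-0.0005,0.036,0],[-0.2,0,0,0.036,0],[-0.2,0,0,0.036,0],[-0.2,0,0,0.033,0],[-0.2,0,0,0,0]]' >/dev/null; python3 -m jog '[[-0.2,0,0,0,0],[-0.2,0,0,0,0]]'; python3 -m jog '[[1,0,0,0,0],[1,0,0,0,0],[1,0,0,0,0],[1,0,0,0,0],[1,0,0,0,0]]' 60;python3 -m jog '[[1,0,0,-0.03,0],[1,0,0,-0.04,0],[1,0,0,-0.04,0],[1,0,0,-0.025,0],[1,0,0,0,0]]'>/dev/null; python3 -m jog '[[1,0,0,0,0],[1,0,0,0,0],[1,0,0,0,0]]'; python3 held.py
```

```text
clock: 11.7
tcp_pos: [0.4488, 0.0935, 0.065]
orientation: [0.001, 0.03, 1.0, 0.0]
wrist_force: [1.0, 0.6, 0.5]
finger_gap: 0.0508
grip_force: 0.0
clock: 12.12
tcp_pos: [0.4499, 0.0932, 0.0662]
orientation: [0.003, 0.031, 1.0, 0.0]
wrist_force: [0.1, 1.3, 7.3]
finger_gap: 0.0294
grip_force: 58.8
clock: 12.78
tcp_pos: [0.4467, 0.0929, 0.1977]
orientation: [-0.001, 0.031, 1.0, -0.0]
wrist_force: [-0.7, 0.1, -1.2]
finger_gap: 0.0292
grip_force: 59.5
tcp [0.4467 0.0929 0.1977] t 12.78 gap 0.029152938649104596
wrist [314. 336.] 7773 [268 284  93 104] tool dx,dy [ 0.002  -0.0006]
scene [306. 217.] 179 [299 209  14  16] tool dx,dy [0.012  0.0011]
```

```bash
python3 -m jog '[[1,-0.0135,0.0375,0,0],[1,-0.0135,0.0375,0,0],[1,-0.0135,0.0375,0,0],[1,-0.0135,0.0375,0,0],[1,-0.0135,0.0375,0,0]]'>/dev/null; python3 -m jog '[[1,-0.0135,0.0375,0,0],[1,0,0,0,0],[1,0,0,0,0],[1,0,0,0,0],[1,0,0,0,0]]'; python3 held.py
```

```text
clock: 13.77
tcp_pos: [0.5416, 0.3115, 0.1983]
orientation: [-0.001, 0.031, 1.0, -0.0]
wrist_force: [0.1, -0.4, -0.6]
finger_gap: 0.0289
grip_force: 59.9
tcp [0.5416 0.3115 0.1983] t 13.77 gap 0.02892743473776671
wrist [314. 336.] 7805 [268 283  93 106] tool dx,dy [ 0.0019 -0.0007]
scene [164. 232.] 261 [155 224  19  17] tool dx,dy [ 0.0107 -0.0004]
```

```bash
python3 -m jog '[[1,0,0.001,0.025,0],[1,0,0,0.025,0],[1,0,0,0.015,0],[1,0,0,0,0],[1,0,0,0,0]]'; python3 -m jog '[[1,0,0,0.01,0],[1,0,0,0.01,0],[1,0,0,0.007,0],[1,0,0,0,0]]';python3 -m jog '[[1,0,0,0.006,0],[1,0,0,0.003,0],[1,0,0,0,0],[1,0,0,0,0]]'
```

```text
clock: 14.33
tcp_pos: [0.5417, 0.3126, 0.1337]
orientation: [-0.001, 0.031, 1.0, -0.0]
wrist_force: [-0.0, -0.1, -0.7]
finger_gap: 0.0289
grip_force: 59.9
clock: 14.67
tcp_pos: [0.5414, 0.3131, 0.1052]
orientation: [-0.001, 0.031, 1.0, -0.0]
wrist_force: [-0.8, -0.9, -2.1]
finger_gap: 0.0291
grip_force: 60.1
clock: 15.0
tcp_pos: [0.5422, 0.3136, 0.0976]
orientation: [-0.0, 0.031, 1.0, -0.0]
wrist_force: [0.4, -0.5, -0.4]
finger_gap: 0.029
grip_force: 60.1
```

```bash
python3 -m jog '[[-0.1,0,0,0.001,0],[-0.1,0,0,0,0],[-0.1,0,0,0,0],[-0.1,0,0,-0.03,0],[-0.1,0,0,-0.04,0]]' ; python3 -m jog '[[-0.1,0,0,-0.04,0],[-0.1,0,0,0,0],[-0.1,0,0,0,0],[-0.1,0,0,0,0]]'
python3 look.py wrist top; python3 - <<'E'
from h import *
c=snap('top'); 
print(onplane(c,217,231,.104))
E
```

```text
clock: 15.42
tcp_pos: [0.5398, 0.3124, 0.1637]
orientation: [-0.004, 0.031, 1.0, -0.002]
wrist_force: [1.0, 0.8, 0.8]
finger_gap: 0.0468
grip_force: 0.0
clock: 15.75
tcp_pos: [0.5425, 0.3136, 0.207]
orientation: [0.0, 0.031, 1.0, 0.0]
wrist_force: [-0.5, -1.3, -0.9]
finger_gap: 0.0468
grip_force: 0.0
tcp [0.5425 0.3136 0.207 ] t 15.75
wrist [209. 236.] 2450 [0.5451 0.2437] tool dx,dy [-0.0069 -0.0696]
wrist [314. 237.] 2342 [0.55   0.3127] tool dx,dy [-0.0076 -0.0004]
top [192. 229.] 95 [0.546  0.3221] tool dx,dy [-0.003   0.0087]
top [217. 231.] 101 [0.5432 0.2586] tool dx,dy [-0.0041 -0.0548]
top [332. 266.] 89 [ 0.4638 -0.0234] tool dx,dy [ 0.0579 -0.3412]
top [310. 286.] 92 [0.4149 0.0283] tool dx,dy [ 0.1098 -0.2926]
top [348. 286.] 94 [ 0.4167 -0.0635] tool dx,dy [ 0.1024 -0.3841]
[0.53731926 0.25332627 0.104     ]
```

```bash
python3 -m jog '[[-0.2,0.0137,-0.0366,0,0],[-0.2,0.0137,-0.0366,0,0],[-0.2,0.0137,-0.0366,0,0],[-0.2,0.0137,-0.0366,0,0],[-0.2,0.0137,-0.0366,0,0]]'>/dev/null; python3 -m jog '[[-0.2,0.0137,-0.0366,0,0],[-0.2,0.0137,-0.0366,0,0],[-0.2,0.0137,-0.0366,0,0],[-0.2,0,0,0,0],[-0.2,0,0,0,0]]'>/dev/null;python3 -m jog '[[-0.2,0,0,0,0],[-0.2,0,0,0,0]]'; python3 look.py wrist
```

```text
clock: 16.9
tcp_pos: [0.4152, 0.0287, 0.2063]
orientation: [-0.0, 0.03, 1.0, 0.0]
wrist_force: [0.3, 0.5, 0.3]
finger_gap: 0.051
grip_force: 0.0
tcp [0.4152 0.0287 0.2063] t 16.9
wrist [313. 226.] 1870 [0.415  0.0275] tool dx,dy [ 0.0001 -0.0012]
wrist [173. 236.] 1993 [ 0.416  -0.0642] tool dx,dy [-0.0065 -0.0926]
wrist [246. 293.] 1222 [ 0.4601 -0.0211] tool dx,dy [-0.0479 -0.0469]
wrist [636. 389.] 214 [0.5541 0.2572] tool dx,dy [-0.125   0.2365]
```

```bash
python3 -m jog '[[-0.2,0.001,-0.0005,0.036,0],[-0.2,0,0,0.036,0],[-0.2,0,0,0.036,0],[-0.2,0,0,0.035,0],[-0.2,0,0,0,0]]' >/dev/null; python3 -m jog '[[-0.2,0,0,0,0],[-0.2,0,0,0,0]]'; python3 -m jog '[[1,0,0,0,0],[1,0,0,0,0],[1,0,0,0,0],[1,0,0,0,0],[1,0,0,0,0]]' 60;python3 -m jog '[[1,0,0,-0.03,0],[1,0,0,-0.04,0],[1,0,0,-0.04,0],[1,0,0,-0.025,0],[1,0,0,0,0]]'>/dev/null; python3 -m jog '[[1,0,0,0,0],[1,0,0,0,0],[1,0,0,0,0]]'; python3 held.py
```

```text
clock: 17.53
tcp_pos: [0.415, 0.0282, 0.065]
orientation: [0.0, 0.03, 1.0, 0.0]
wrist_force: [0.3, 0.2, -0.5]
finger_gap: 0.0513
grip_force: 0.0
clock: 17.95
tcp_pos: [0.4162, 0.0276, 0.0661]
orientation: [0.003, 0.031, 1.0, 0.0]
wrist_force: [0.3, 2.3, 4.9]
finger_gap: 0.0294
grip_force: 58.7
clock: 18.62
tcp_pos: [0.413, 0.0277, 0.1977]
orientation: [-0.001, 0.031, 1.0, 0.0]
wrist_force: [0.1, 0.4, -1.5]
finger_gap: 0.0292
grip_force: 59.5
tcp [0.413  0.0277 0.1977] t 18.62 gap 0.02923656242420733
wrist [314. 336.] 7756 [268 284  93 104] tool dx,dy [ 0.002  -0.0006]
scene [347. 213.] 182 [341 205  14  17] tool dx,dy [0.011  0.0007]
```

```bash
python3 -m jog '[[1,-0.0115,0.0387,0,0],[1,-0.0115,0.0387,0,0],[1,-0.0115,0.0387,0,0],[1,-0.0115,0.0387,0,0],[1,-0.0115,0.0387,0,0]]'>/dev/null; python3 -m jog '[[1,-0.0115,0.0387,0,0],[1,0,0,0,0],[1,0,0,0,0],[1,0,0,0,0],[1,0,0,0,0]]'; python3 held.py
```

```text
clock: 19.6
tcp_pos: [0.4963, 0.2541, 0.1982]
orientation: [-0.001, 0.031, 1.0, -0.0]
wrist_force: [-0.4, -0.4, -1.3]
finger_gap: 0.0292
grip_force: 60.0
tcp [0.4963 0.2541 0.1982] t 19.6 gap 0.029168115678911772
wrist [314. 336.] 7758 [268 284  93 104] tool dx,dy [ 0.002  -0.0006]
scene [208. 233.] 239 [200 225  17  17] tool dx,dy [ 0.0107 -0.0001]
```

```bash
python3 -m jog '[[1,0,0.001,0.025,0],[1,0,0,0.025,0],[1,0,0,0.015,0],[1,0,0,0,0],[1,0,0,0,0]]' >/dev/null; python3 -m jog '[[1,0,0,0.01,0],[1,0,0,0.01,0],[1,0,0,0.007,0],[1,0,0,0,0]]';python3 -m jog '[[1,0,0,0.006,0],[1,0,0,0.003,0],[1,0,0,0,0],[1,0,0,0,0]]'
```

```text
clock: 20.5
tcp_pos: [0.4962, 0.2557, 0.1052]
orientation: [-0.001, 0.031, 1.0, -0.0]
wrist_force: [-0.6, 0.2, -1.2]
finger_gap: 0.0287
grip_force: 60.2
clock: 20.83
tcp_pos: [0.497, 0.2562, 0.0977]
orientation: [-0.0, 0.031, 1.0, 0.0]
wrist_force: [-0.2, 0.5, -1.3]
finger_gap: 0.0289
grip_force: 60.2
```

```bash
python3 -m jog '[[-0.1,0,0,0.001,0],[-0.1,0,0,0,0],[-0.1,0,0,0,0],[-0.1,0,0,-0.03,0],[-0.1,0,0,-0.04,0]]' ; python3 -m jog '[[-0.1,0,0,-0.04,0],[-0.1,0,0,0,0],[-0.1,0,0,0,0],[-0.1,0,0,0,0]]'
python3 look.py wrist top
```

```text
clock: 21.25
tcp_pos: [0.4945, 0.2552, 0.1642]
orientation: [-0.004, 0.031, 1.0, -0.001]
wrist_force: [1.5, 0.4, -0.5]
finger_gap: 0.047
grip_force: 0.0
clock: 21.58
tcp_pos: [0.4973, 0.2562, 0.2071]
orientation: [0.001, 0.031, 1.0, 0.0]
wrist_force: [-0.8, 0.6, -1.5]
finger_gap: 0.0469
grip_force: 0.0
tcp [0.4973 0.2562 0.2071] t 21.58
wrist [314. 237.] 2353 [0.505  0.2555] tool dx,dy [-0.0077 -0.0002]
wrist [312. 300.] 2225 [0.5506 0.2508] tool dx,dy [-0.0535 -0.0021]
wrist [416. 294.] 1486 [0.5505 0.3225] tool dx,dy [-0.0491  0.0695]
top [214. 249.] 86 [0.499  0.2641] tool dx,dy [-0.0012  0.008 ]
top [332. 266.] 90 [ 0.4641 -0.0236] tool dx,dy [ 0.016  -0.2813]
top [348. 286.] 90 [ 0.4168 -0.0637] tool dx,dy [ 0.0608 -0.3241]
```

```bash
python3 -m jog '[[-0.2,0.0023,-0.0402,0,0],[-0.2,0.0023,-0.0402,0,0],[-0.2,0.0023,-0.0402,0,0],[-0.2,0.0023,-0.0402,0,0],[-0.2,0.0023,-0.0402,0,0]]'>/dev/null; python3 -m jog '[[-0.2,0.0023,-0.0402,0,0],[-0.2,0.0023,-0.0402,0,0],[-0.2,0,0,0,0],[-0.2,0,0,0,0],[-0.2,0,0,0,0]]'>/dev/null;python3 -m jog '[[-0.2,0,0,0,0],[-0.2,0,0,0,0]]'; python3 look.py wrist
```

```text
clock: 22.68
tcp_pos: [0.4637, -0.0223, 0.2063]
orientation: [-0.0, 0.029, 1.0, 0.0]
wrist_force: [0.2, 1.1, -0.4]
finger_gap: 0.0515
grip_force: 0.0
tcp [ 0.4637 -0.0223  0.2063] t 22.68
wrist [242. 157.] 2057 [ 0.4163 -0.0646] tool dx,dy [ 0.0448 -0.045 ]
wrist [311. 226.] 1847 [ 0.4637 -0.0246] tool dx,dy [-0.0001 -0.0022]
```

```bash
python3 -m jog '[[-0.2,0.001,-0.0012,0.036,0],[-0.2,0,0,0.036,0],[-0.2,0,0,0.036,0],[-0.2,0,0,0.035,0],[-0.2,0,0,0,0]]' >/dev/null; python3 -m jog '[[-0.2,0,0,0,0],[-0.2,0,0,0,0]]'; python3 -m jog '[[1,0,0,0,0],[1,0,0,0,0],[1,0,0,0,0],[1,0,0,0,0],[1,0,0,0,0]]' 60;python3 -m jog '[[1,0,0,-0.03,0],[1,0,0,-0.04,0],[1,0,0,-0.04,0],[1,0,0,-0.025,0],[1,0,0,0,0]]'>/dev/null; python3 -m jog '[[1,0,0,0,0],[1,0,0,0,0],[1,0,0,0,0]]'; python3 held.py
```

```text
clock: 23.32
tcp_pos: [0.4639, -0.0244, 0.0652]
orientation: [0.001, 0.03, 1.0, -0.0]
wrist_force: [0.1, -0.0, 0.1]
finger_gap: 0.0515
grip_force: 0.0
clock: 23.73
tcp_pos: [0.465, -0.025, 0.0663]
orientation: [0.003, 0.031, 1.0, -0.0]
wrist_force: [0.4, 1.3, 4.5]
finger_gap: 0.0292
grip_force: 58.7
clock: 24.4
tcp_pos: [0.4618, -0.0247, 0.1976]
orientation: [-0.001, 0.031, 1.0, 0.0]
wrist_force: [0.1, 0.6, -1.8]
finger_gap: 0.0291
grip_force: 59.6
tcp [ 0.4618 -0.0247  0.1976] t 24.4 gap 0.029090457122282396
wrist [314. 336.] 7748 [268 284  93 103] tool dx,dy [ 0.0021 -0.0006]
scene [352. 194.] 145 [347 187  12  15] tool dx,dy [0.0132 0.0021]
```

```bash
python3 -m jog '[[1,-0.0019,0.0381,0,0],[1,-0.0019,0.0381,0,0],[1,-0.0019,0.0381,0,0],[1,-0.0019,0.0381,0,0],[1,-0.0019,0.0381,0,0]]'>/dev/null; python3 -m jog '[[1,-0.0019,0.0381,0,0],[1,-0.0019,0.0381,0,0],[1,-0.0019,0.0381,0,0],[1,-0.0018,0.0378,0,0],[1,0,0,0,0]]' >/dev/null; python3 -m jog '[[1,0,0,0,0],[1,0,0,0,0],[1,0,0,0,0]]';python3 held.py
```

```text
clock: 25.63
tcp_pos: [0.5003, 0.3149, 0.1982]
orientation: [-0.001, 0.031, 1.0, -0.0]
wrist_force: [-0.4, 0.9, -0.6]
finger_gap: 0.0293
grip_force: 60.0
tcp [0.5003 0.3149 0.1982] t 25.63 gap 0.029304466215212523
wrist [314. 336.] 7756 [268 284  93 103] tool dx,dy [ 0.0021 -0.0006]
scene [172. 244.] 274 [163 236  19  18] tool dx,dy [ 0.011  -0.0003]
```

```bash
python3 -m jog '[[1,0.0008,0,0.025,0],[1,0,0,0.025,0],[1,0,0,0.015,0],[1,0,0,0,0],[1,0,0,0,0]]' >/dev/null; python3 -m jog '[[1,0,0,0.01,0],[1,0,0,0.01,0],[1,0,0,0.007,0],[1,0,0,0,0]]';python3 -m jog '[[1,0,0,0.006,0],[1,0,0,0.003,0],[1,0,0,0,0],[1,0,0,0,0]]'
```

```text
clock: 26.53
tcp_pos: [0.4991, 0.3156, 0.1053]
orientation: [-0.001, 0.031, 1.0, -0.0]
wrist_force: [-0.3, 0.5, -2.1]
finger_gap: 0.0291
grip_force: 60.8
clock: 26.87
tcp_pos: [0.4997, 0.316, 0.0976]
orientation: [-0.0, 0.031, 1.0, -0.0]
wrist_force: [0.0, -0.6, -1.4]
finger_gap: 0.0291
grip_force: 60.8
```

```bash
python3 -m jog '[[-0.1,0,0,0.001,0],[-0.1,0,0,0,0],[-0.1,0,0,0,0],[-0.1,0,0,-0.03,0],[-0.1,0,0,-0.04,0]]'>/dev/null ; python3 -m jog '[[-0.1,0,0,-0.04,0],[-0.1,0,0,0,0],[-0.1,0,0,0,0],[-0.1,0,0,0,0]]'
python3 look.py wrist top
```

```text
clock: 27.62
tcp_pos: [0.5001, 0.3162, 0.2071]
orientation: [0.001, 0.031, 1.0, 0.0]
wrist_force: [-0.0, -0.5, -0.6]
finger_gap: 0.0465
grip_force: 0.0
tcp [0.5001 0.3162 0.2071] t 27.62
wrist [315. 236.] 2340 [0.5074 0.3156] tool dx,dy [-0.0073 -0.0001]
wrist [212. 238.] 2446 [0.5044 0.248 ] tool dx,dy [-0.0085 -0.0678]
wrist [315. 299.] 2218 [0.5528 0.3129] tool dx,dy [-0.0529 -0.0001]
wrist [210. 295.] 1521 [0.5454 0.2413] tool dx,dy [-0.0498 -0.072 ]
top [217. 231.] 99 [0.5431 0.259 ] tool dx,dy [-0.0465 -0.0545]
top [189. 247.] 93 [0.5019 0.325 ] tool dx,dy [-0.0013  0.0089]
top [214. 248.] 107 [0.5017 0.2635] tool dx,dy [-0.0048 -0.0525]
top [348. 286.] 91 [ 0.4168 -0.0636] tool dx,dy [ 0.0598 -0.3841]
```

```bash
python3 -m jog '[[-0.2,0.006,-0.0384,0,0],[-0.2,0.006,-0.0384,0,0],[-0.2,0.006,-0.0384,0,0],[-0.2,0.006,-0.0384,0,0],[-0.2,0.006,-0.0384,0,0]]'>/dev/null; python3 -m jog '[[-0.2,0.006,-0.0384,0,0],[-0.2,0.006,-0.0384,0,0],[-0.2,0.006,-0.0384,0,0],[-0.2,0.006,-0.0384,0,0],[-0.2,0.006,-0.0384,0,0]]'>/dev/null; python3 -m jog '[[-0.2,0,0,0,0],[-0.2,0,0,0,0],[-0.2,0,0,0,0],[-0.2,0,0,0,0]]'; python3 look.py wrist
```

```text
clock: 28.88
tcp_pos: [0.4162, -0.0625, 0.2061]
orientation: [-0.001, 0.03, 1.0, 0.0]
wrist_force: [0.1, 1.2, -1.1]
finger_gap: 0.051
grip_force: 0.0
tcp [ 0.4162 -0.0625  0.2061] t 28.88
wrist [312. 226.] 1858 [ 0.4162 -0.0646] tool dx,dy [-0.0002 -0.002 ]
```

```bash
python3 -m jog '[[-0.2,0.001,-0.0011,0.036,0],[-0.2,0,0,0.036,0],[-0.2,0,0,0.036,0],[-0.2,0,0,0.035,0],[-0.2,0,0,0,0]]' >/dev/null; python3 -m jog '[[-0.2,0,0,0,0],[-0.2,0,0,0,0]]'; python3 -m jog '[[1,0,0,0,0],[1,0,0,0,0],[1,0,0,0,0],[1,0,0,0,0],[1,0,0,0,0]]' 60;python3 -m jog '[[1,0,0,-0.03,0],[1,0,0,-0.04,0],[1,0,0,-0.04,0],[1,0,0,-0.025,0],[1,0,0,0,0]]'>/dev/null; python3 -m jog '[[1,0,0,0,0],[1,0,0,0,0],[1,0,0,0,0]]'; python3 held.py
```

```text
clock: 29.52
tcp_pos: [0.4165, -0.064, 0.0651]
orientation: [0.0, 0.03, 1.0, -0.0]
wrist_force: [0.4, -0.6, -0.1]
finger_gap: 0.0513
grip_force: 0.0
clock: 29.93
tcp_pos: [0.4175, -0.0649, 0.0661]
orientation: [0.002, 0.031, 1.0, -0.0]
wrist_force: [-0.1, 1.2, 6.3]
finger_gap: 0.0291
grip_force: 58.7
clock: 30.6
tcp_pos: [0.4145, -0.0643, 0.1977]
orientation: [-0.001, 0.031, 1.0, 0.0]
wrist_force: [0.0, 0.0, -1.2]
finger_gap: 0.0291
grip_force: 59.5
tcp [ 0.4145 -0.0643  0.1977] t 30.6 gap 0.029109538343915695
wrist [314. 336.] 7758 [268 284  93 104] tool dx,dy [ 0.0021 -0.0007]
scene [383. 198.] 99 [380 191   8  15] tool dx,dy [0.0118 0.0045]
```

```bash
python3 -m jog '[[1,-0.0022,0.0361,0,0],[1,-0.0022,0.0361,0,0],[1,-0.0022,0.0361,0,0],[1,-0.0022,0.0361,0,0],[1,-0.0022,0.0361,0,0]]'>/dev/null; python3 -m jog '[[1,-0.0022,0.0361,0,0],[1,-0.0022,0.0361,0,0],[1,-0.0022,0.0361,0,0],[1,-0.0021,0.0359,0,0],[1,0,0,0,0]]' >/dev/null; python3 -m jog '[[1,0,0,0,0],[1,0,0,0,0],[1,0,0,0,0]]';python3 held.py
```

```text
clock: 31.83
tcp_pos: [0.4545, 0.2572, 0.1982]
orientation: [-0.001, 0.031, 1.0, -0.0]
wrist_force: [0.3, -0.9, -1.6]
finger_gap: 0.029
grip_force: 59.9
tcp [0.4545 0.2572 0.1982] t 31.83 gap 0.028979211005957285
wrist [314. 338.] 8122 [268 283  93 115] tool dx,dy [ 0.0012 -0.0006]
scene [218. 245.] 264 [210 237  18  18] tool dx,dy [ 0.01   -0.0001]
```

```bash
python3 -m jog '[[1,0,0,0.025,0],[1,0,0,0.025,0],[1,0,0,0.015,0],[1,0,0,0,0],[1,0,0,0,0]]' >/dev/null; python3 -m jog '[[1,0,0,0.01,0],[1,0,0,0.01,0],[1,0,0,0.007,0],[1,0,0,0,0]]';python3 -m jog '[[1,0,0,0.006,0],[1,0,0,0.003,0],[1,0,0,0,0],[1,0,0,0,0]]'
```

```text
clock: 32.73
tcp_pos: [0.4541, 0.2579, 0.1053]
orientation: [-0.001, 0.031, 1.0, -0.0]
wrist_force: [-0.1, 0.4, -1.1]
finger_gap: 0.029
grip_force: 59.9
clock: 33.07
tcp_pos: [0.4549, 0.2583, 0.0977]
orientation: [-0.0, 0.031, 1.0, -0.0]
wrist_force: [-0.7, 0.0, -1.5]
finger_gap: 0.029
grip_force: 59.9
```

```bash
python3 -m jog '[[-0.1,0,0,0.001,0],[-0.1,0,0,0,0],[-0.1,0,0,0,0],[-0.1,0,0,-0.03,0],[-0.1,0,0,-0.04,0]]'>/dev/null ; python3 -m jog '[[-0.1,0,0,-0.04,0],[-0.1,0,0,-0.02,0],[-0.1,0.02,0.015,0,0],[-0.1,0.02,0.015,0,0],[-0.1,0,0,0,0]]'; python3 -m jog '[[-0.1,0,0,0,0],[-0.1,0,0,0,0]]'
python3 look.py wrist top; python3 - <<'E'
from h import *
c=snap('wrist','w5.png')
for b in blobs(c['img'],RED,15): print(b[:3],onplane(c,b[0],b[1],.09))
E
```

```text
clock: 33.9
tcp_pos: [0.4146, 0.2924, 0.2279]
orientation: [-0.0, 0.029, 1.0, 0.001]
wrist_force: [-1.2, -0.4, -0.7]
finger_gap: 0.0473
grip_force: 0.0
clock: 34.07
tcp_pos: [0.4171, 0.2907, 0.227]
orientation: [0.0, 0.03, 1.0, 0.0]
wrist_force: [0.3, 1.0, -0.2]
finger_gap: 0.0465
grip_force: 0.0
tcp [0.4171 0.2907 0.227 ] t 34.07
wrist [270. 286.] 1929 [0.4663 0.2547] tool dx,dy [-0.0513 -0.033 ]
wrist [358. 365.] 3522 [0.5375 0.3168] tool dx,dy [-0.1186  0.0333]
wrist [271. 366.] 3576 [0.5345 0.2495] tool dx,dy [-0.1196 -0.034 ]
top [191. 230.] 108 [0.5452 0.3224] tool dx,dy [-0.126   0.0393]
top [217. 231.] 104 [0.5428 0.2586] tool dx,dy [-0.1275 -0.0245]
top [189. 246.] 115 [0.5039 0.325 ] tool dx,dy [-0.0846  0.0394]
top [215. 248.] 111 [0.5015 0.263 ] tool dx,dy [-0.0859 -0.0225]
top [212. 265.] 102 [0.4584 0.2653] tool dx,dy [-0.0428 -0.0229]
(np.float64(311.56511805026656), np.float64(212.8948971820259), np.int32(1313)) [0.4096712  0.28863411 0.09      ]
```

View pics/w5.png

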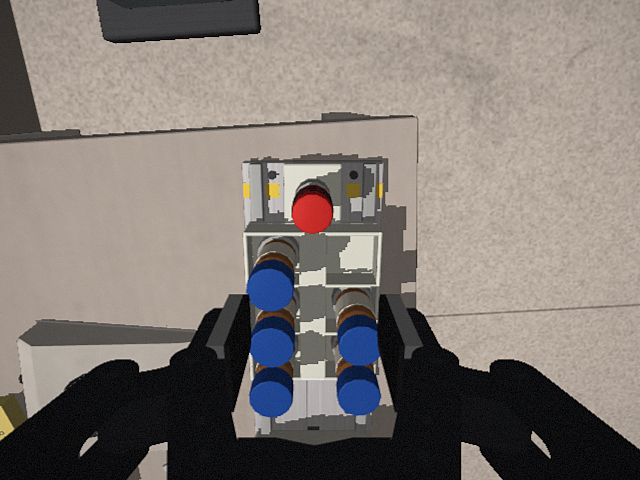

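All five vials stand in cells, with caps at (270,286), (272,341), (271,392), (359,340) and (358,390), and the knob is at (312,211). Now I re-grip the knob.

```bash
python3 -m jog '[[-0.2,0.009,-0.0010,0.035,0],[-0.2,0,0,0.04,0],[-0.2,0,0,0.04,0],[-0.2,0,0,0.04,0],[-0.2,0,0,0,0]]' && python3 -m jog '[[-0.2,0,0,0,0],[-0.2,0,0,0,0],[-0.2,0,0,0,0]]'; python3 -m jog '[[1,0,0,0,0],[1,0,0,0,0],[1,0,0,0,0],[1,0,0,0,0],[1,0,0,0,0]]' 80
```

```text
clock: 34.63
tcp_pos: [0.403, 0.2871, 0.0649]
orientation: [-0.006, 0.031, 0.999, -0.003]
wrist_force: [-2.1, -0.6, -1.1]
finger_gap: 0.0514
grip_force: 0.0
clock: 34.88
tcp_pos: [0.4102, 0.2912, 0.0745]
orientation: [0.002, 0.031, 1.0, 0.001]
wrist_force: [-0.5, 0.3, 0.5]
finger_gap: 0.0513
grip_force: 0.0
clock: 35.3
tcp_pos: [0.4096, 0.2897, 0.0743]
orientation: [0.002, 0.031, 1.0, -0.0]
wrist_force: [-0.8, -5.9, 9.1]
finger_gap: 0.026
grip_force: 78.1
```

```bash
python3 -m jog '[[1,0,0,-0.006,0],[1,0,0,-0.006,0],[1,0,0,0,0],[1,0,0,0,0]]' && python3 -m jog '[[1,-0.004,0,0,0],[1,-0.008,0,0,0],[1,-0.008,0,0,0],[1,-0.008,0,0,0],[1,-0.008,0,0,0]]'
```

```text
clock: 35.63
tcp_pos: [0.4075, 0.2898, 0.0837]
orientation: [-0.0, 0.031, 1.0, -0.0]
wrist_force: [1.0, -2.2, -7.5]
finger_gap: 0.026
grip_force: 79.0
clock: 36.05
tcp_pos: [0.4422, 0.2877, 0.083]
orientation: [-0.002, 0.03, 1.0, -0.0]
wrist_force: [-4.2, -2.5, -4.1]
finger_gap: 0.0264
grip_force: 79.1
```

```bash
python3 -m jog '[[1,0,0,-0.002,0],[1,-0.008,0,0,0],[1,-0.008,0,0,0],[1,-0.008,0,0,0],[1,-0.008,0,0,0]]' && python3 -m jog '[[1,-0.008,0.0005,0,0],[1,-0.003,0,0,0],[1,0,0,0,0],[1,0,0,0,0],[1,0,0,0,0]]'
```

```text
clock: 36.47
tcp_pos: [0.4763, 0.2856, 0.0854]
orientation: [-0.0, 0.031, 1.0, -0.0]
wrist_force: [-2.3, -4.6, -8.5]
finger_gap: 0.0257
grip_force: 79.2
clock: 36.88
tcp_pos: [0.4885, 0.285, 0.0858]
orientation: [0.001, 0.031, 1.0, -0.001]
wrist_force: [1.2, -6.1, -7.5]
finger_gap: 0.0261
grip_force: 79.2
```

```bash
python3 -m jog '[[1,0,0,0.006,0],[1,0,0,0.006,0],[1,0,0,0,0],[1,0,0,0,0],[1,0,0,0,0]]'
```

```text
clock: 37.3
tcp_pos: [0.489, 0.285, 0.0745]
orientation: [0.002, 0.031, 1.0, -0.001]
wrist_force: [1.2, -7.5, -3.9]
finger_gap: 0.0258
grip_force: 79.6
```

```bash
python3 -m jog '[[-0.2,0,0,0,0],[-0.2,0,0,0,0],[-0.2,0,0,0,0],[-0.2,0,0,0,0],[-0.2,0,0,0,0]]'; python3 -m jog '[[-0.2,0,0,-0.04,0],[-0.2,0,0,-0.04,0],[-0.2,0,0,-0.04,0],[-0.2,0,0,-0.03,0],[-0.2,0.02,0,0,0]]'>/dev/null
python3 -m jog '[[-0.2,0.04,0,0,0],[-0.2,0.04,0,0,0],[-0.2,0,0,0,0],[-0.2,0,0,0,0]]'
python3 look.py top; python3 - <<'E'
from h import *
c=snap('wrist','w6.png')
for n,q in (('red',RED),('grn',GRN),('yel',YEL)):
  for b in blobs(c['img'],q,15): print(n,np.round(b[:2]),b[2],np.round(onplane(c,b[0],b[1],.09 if n=='red' else .012),4))
E
```

```text
clock: 37.72
tcp_pos: [0.4876, 0.2866, 0.0745]
orientation: [0.001, 0.03, 1.0, 0.001]
wrist_force: [0.4, -0.1, 1.1]
finger_gap: 0.0514
grip_force: 0.0
clock: 38.47
tcp_pos: [0.3851, 0.2923, 0.2244]
orientation: [0.0, 0.029, 1.0, 0.0]
wrist_force: [0.7, 0.1, -0.4]
finger_gap: 0.0513
grip_force: 0.0
tcp [0.3851 0.2923 0.2244] t 38.47
top [196. 197.] 106 [0.628  0.3179] tool dx,dy [-0.2409  0.0399]
top [221. 199.] 105 [0.6253 0.254 ] tool dx,dy [-0.242  -0.0241]
top [194. 214.] 109 [0.5857 0.3201] tool dx,dy [-0.1986  0.0395]
top [219. 215.] 103 [0.5834 0.2581] tool dx,dy [-0.2    -0.0225]
top [216. 232.] 107 [0.5399 0.2608] tool dx,dy [-0.1564 -0.0223]
red [299. 339.] 23 [0.4711 0.2765 0.09  ]
red [310. 361.] 993 [0.489  0.2833 0.09  ]
grn [251. 311.] 59 [0.4858 0.2291 0.012 ]
grn [275. 311.] 111 [0.4877 0.2513 0.012 ]
grn [375. 311.] 24 [0.4928 0.3407 0.012 ]
yel [246. 226.] 79 [0.4063 0.2337 0.012 ]
yel [351. 226.] 166 [0.4118 0.3224 0.012 ]
yel [274. 226.] 126 [0.4076 0.2567 0.012 ]
yel [378. 226.] 51 [0.413  0.3455 0.012 ]
```

View pics/w6.png

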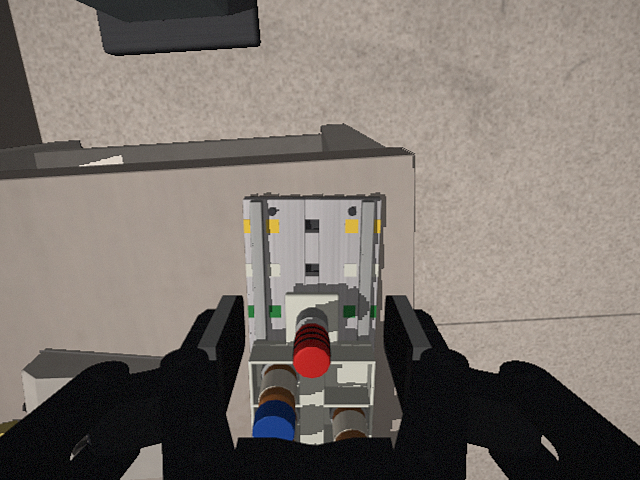

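The knob is at (311,360), level with the green marks at row 311. It moved 79.5 mm, and the grip height in the lock (74.5 mm) matches the height at the previous lock. All five vials moved with the rack, so I hand in.

```bash
python3 -c "
from workcell import env
print(env.hand_in())"
```

```text
the job is handed in; nothing more can be done
None
```

The job is handed in at about 38 s: all five amber vials present stand upright in the rack, which is locked at the green read-head hole, and the arm touched no bystander; the hand-in returned no verdict.

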